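# Aim the beam selector into the dump and hook up the drop guard

## Robot

A 7-joint arm with a two-finger parallel gripper is mounted at the origin on the work surface. World frame = base frame: x ahead of the robot, y to its left, z up, the work surface at z = 0. Lengths are in m, angles in rad, forces in N, time in s.
With the tool pointing down it reaches from about 0.425 to 0.925 m from the base axis. Payload 6.8 kg.
Tool frame: the origin (TCP) lies on the front face of the gripper's body, between the roots of the fingers; the fingertips stand 73 mm ahead of it and the grasp point (between the pads) lies 54 mm ahead of it; z points along the fingers, y is the line along which they close (so a half turn about z gives the same grasp; the last joint's range is limited). The gripper opens to 85 mm and grips with 20 to 120 N. Pads are 22 mm wide; open, the fingers measure 114 mm over their backs; the gripper's body (76 mm by 85 mm) begins 54 mm behind the grasp point. The pads swing forward as they close: fully open they stand 13 mm farther back than shut.
Start: joints at [-0.108, 0.477, 0.022, 1.555, -0.011, 1.109, -0.083], TCP at [0.675, 0, 0.304] pointing down, gripper open.
Joint ranges: [-2.96, 2.96], [-0.34, 2.1], [-1.41, 1.46], [0.24, 2.44], [-1.37, 4.51], [0.17, 1.92], [-2.96, 2.96]. Speed limits (rad/s): [2.39, 2.39, 3.14, 3.14, 3.14, 3.14, 3.14].

## Interface

Orientations are given as a unit quaternion [w, x, y, z].
In Python, from station import bot, optics gives the robot as it stands.
- The arm moves only by the tool drive_tool, never from a script. Its argument "deltas" is a list of rows, each an object with "gripper": the closure in counts, from 0 (fully open) to 255 (shut); "offset": the shift along the tool's x, y, z in units of 1000 mm (1.0 is 1000 mm), a list of three; "angular": the turn, a rotation vector about the tool's x, y, z in units of 45 degrees (1.0 is 45 degrees), a list of three. In form: [{"gripper": gripper, "offset": [dx, dy, dz], "angular": [rx, ry, rz]}, ...]. A call has 1 to 5 rows; each row is the pose to reach, as a shift and turn from the pose commanded when the call began, along the tool's axes at that moment; what a row does not reach only later rows make up. A row lasts 1/10 s, in which the tool goes at most 50 mm and 8.59 degrees, less where a joint would pass 70% of its speed; a pose out of reach is approached as far as the arm can. A call with a number of a shift or a turn outside -1 to 1 is refused whole. A call with a gripper value outside its range is refused whole. The fingers move at their own pace and stop on an object; "grip_force" is the grip in N (left out, the last holds). Time passes only in rows, so rows that repeat a pose let the fingers close. It gives the time, the measured TCP pose, the force, the opening and the grip force at its end, in the units of the state.
- bot.get_obs(): the state, without advancing time (a new reading comes with each control period).
- optics.read_camera(name): name is "scene" or "side" or "wrist"; returns the picture (400x640x3 uint8, blue, green, red); there is no depth.
- optics.camera_model(name): a dict with "fx", "fy", "cx", "cy" (pixels), "dist" ([k1, k2, p1, p2, k3] as OpenCV has them; the pictures are not rectified), "cam_to_world" (4x4, takes a point from camera to world coordinates). Camera axes: x right, y up, looking along -z (the intrinsics and any distortion apply to the point x, -y, -z); pixel columns grow to the right and rows downward; lengths in m; the calibration is good to about 2 mm. A picture is of the moment at which its call begins: read the wrist's pose just before it. camera_model takes no time and is no camera call; for the wrist camera it gives the pose at the moment of the call.
- bot.hand_in(): hands the job in; it is judged then, once.
The state is a dict: "t": time; "q": joint angles; "joint_vel": joint speeds; "joint_torque": joint torques, N m; "eef_pos": TCP position; "tool_rot": TCP orientation; "contact_force": force on the tool from outside, world axes, zero at the start; "torque": the same for the moment, N m; "gripper_width": opening from 0.0 (shut) to 1.0 (fully open); "grasp_force": force on a finger pad.
Only numpy, scipy, OpenCV 4.12 (cv2) and the standard library are available. Lean on these libraries where they do the work, as an engineer would, in place of code of your own. Each camera call takes 0.05 s, during which the arm holds its last target. There are 200 camera calls.

## Task

Make the laser test bay safe to load. First, with the guard still down, turn the beam selector the shorter way round until its snout points squarely at the beam dump (the fat finned cylinder, not the slim lens post). Then lift the bay's drop guard by the grip rod of its slotted bar, swing the bar sideways and lower its cross pin into the catch notch, so that the guard hangs there by itself; leave the other things on the bench where they are.

Things in the scene. Friction and masses are not known exactly. Their poses are not given: they have to be found in the camera images.
- turret (a joint): beam selector angle (rad), counter-clockwise from above positive; no end stops within a turn; 0 = snout along the base's own +x axis. Friction (about 0.06 N m) keeps it where it is left. The base is bolted down; its place and yaw vary. The snout starts roughly midway between dump and lens post, which stand on opposite sides of it, each 52 to 86 degrees away.
- turret_grip (a point): point on the selector's vertical turning axis, 78 mm above the bench, at the height to grip: the middle of an upright aluminium bar grip 62 mm long, 16 mm thick, its top 97 mm above the bench, on a black disc of 86 mm diameter whose top is 54 mm above the bench. x axis: along the bar grip, towards the snout; z up.
- muzzle (a point): mouth of the snout (steel tube of 20 mm diameter with a 25 mm rim), 75 mm from the turning axis, 44 mm above the bench; x axis: the way the snout points. It turns with the selector.
- dump_mid (a point): beam dump: fat dark finned cylinder, 50 mm diameter, 62 mm tall, bolted down, its axis 115 mm from the selector's axis; point on its axis at snout height (44 mm). Which side of the selector it is on varies.
- lens_mid (a point): lens post: slim post with a small head of 20 mm diameter, foot 32 mm, 56 mm tall, bolted down, 115 mm from the selector's axis; point on its axis 44 mm up. Not the target.
- guard (a joint): height of the drop guard (m): 0 = down, top stop 0.115; hooked: 0.078 to 0.082. Guard and bar weigh about 0.6 kg and sink back unless held or hooked. To hook: raise the guard about 100 mm with the bar upright, swing the bar about 0.36 rad (the rod moves 44 mm sideways, 8 mm down), lower about 22 mm.
- bar (a joint): swing of the slotted bar (rad) about a pivot at the guard's top edge: 0 = upright, grows towards the catch (the bay's own +y side), stop at 0.55. A weak spring (about 0.3 N m/rad) brings it upright.
- grip (a point): centre of the free part of the grip rod: level round black rod, 16 mm diameter, 80 mm long, 225 mm above the bench with the guard down, 125 mm above the bar's pivot. x axis: along the rod, away from the robot; this point is 46 mm from the bar's middle plane, clear of the catch. Pinched across from above, the rod can turn between the fingers. z: along the bar, up.
- pin (a point): centre of the cross pin (8 mm diameter) that bridges the two strips of the slotted bar, 85 mm above the bar's pivot (40 mm below the rod). The pivot is 100 mm above the bench with the guard down and rises with it.
- notch (a point): where the pin's centre lies when seated mid-notch: 259.5 mm above the bench, 30 mm to +y of the line on which the pin rises with the bar upright. Axes are the bay's: x from the robot's side to the far side, y towards the catch, z up; bolted down, place and yaw vary. Notch open at the top, 16 mm wide along y; near horn's top 270 mm above the bench, far wall's top 285 mm.
- screwdriver: loose screwdriver lying between selector and bay, bystander; origin under its middle
- meter: loose hand meter 150 x 78 x 32 mm, bystander; origin under its middle
- mug: loose white mug, 76 mm wide, 90 mm tall, bystander; origin under its middle
- solvent: loose white bottle, 56 mm wide, 130 mm tall, bystander; origin under its middle
- wipes_jar: loose amber jar, 64 mm wide, 75 mm tall, near the robot, bystander; origin under its middle
- lens_mount: loose small lens on a foot 40 x 50 mm, 75 mm tall, bystander; origin under its middle
Mind the look-alikes: they are no part of the job. Leave any blue or purple look-alike of the part that bears turret alone.

How it is judged:
On the way, in this order (a step that is already met when the one before it is completed fails the run):
1. with the guard down, the selector's snout points at the beam dump (y of dump_mid in the frame of muzzle between -0.024 and 0.024 m and x of dump_mid in the frame of muzzle above 0 m and value of joint guard below 0.01 m), for 0.2 s.
2. the bar's cross pin is in the catch notch with the guard up (value of joint guard between 0.072 and 0.087 m and value of joint bar above 0.22 rad and y of pin in the frame of notch between -0.009 and 0.009 m and z of pin in the frame of notch below 0.006 m), for 0.2 s.
At the end, for the whole second after the job is handed in: The snout still points at the beam dump (its line passes within 24 mm of the dump's axis, about 12 degrees) and the guard hangs at rest by itself, 72 to 87 mm up, with the bar's cross pin down in the catch notch (within 9 mm of its middle sideways, not more than 6 mm above its seat) (all of step 2 and y of dump_mid in the frame of muzzle between -0.024 and 0.024 m and x of dump_mid in the frame of muzzle above 0 m and velocity of joint guard between -0.01 and 0.01 m/s and velocity of joint turret between -0.05 and 0.05 rad/s); the robot touches nothing.
It fails at once if the selector is turned the long way (more than about 138 degrees from where it started) (distance of muzzle from where it was at the start of the episode above 0.14 m).
It fails at once if a bystander is moved by more than 40 mm (distance of any of screwdriver, meter, mug, solvent, wipes_jar, lens_mount from where it was at the start of the episode above 0.04 m).
It also fails if it takes over 48 s, if anything falls off the work surface, if the arm or the gripper's body presses on something with over 40 N, if the wrist force passes 120 N, or if a joint passes its speed limit or range.

## Working session

There is one attempt and no reset: what is moved stays moved. The work goes in short steps, Python scripts to look and compute and a tool call to move; the robot and the scene stay as the last step left them, time stands still between calls to the robot, and variables do not carry over. Pictures are saved under pics/ and viewed, at most 10 in all, crops included, and the job is handed in when it is done.

Besides the shell and the picture viewer there is one more tool, called after "Call:" as name(argument=value, ...), one argument or row to a line, values as JSON. drive_tool: Moves the arm, as the interface text tells. Its arguments: {"type":"object","properties":{"deltas":{"type":"array"},"grip_force":{"type":"number"}},"required":["deltas"]}

```bash
mkdir -p pics && cat > h.py <<'E'
import numpy as np, cv2
from station import bot, optics
def ray(m,u,v):
    K=np.array([[m["fx"],0,m["cx"]],[0,m["fy"],m["cy"]],[0,0,1]])
    p=cv2.undistortPoints(np.array([[[u,v]]],float),K,np.array(m["dist"],float))[0,0]
    T=np.array(m["cam_to_world"]); d=T[:3,:3]@np.array([p[0],-p[1],-1]); return T[:3,3],d/np.linalg.norm(d)
def onz(m,u,v,z):
    o,d=ray(m,u,v); return o+d*(z-o[2])/d[2]
def two(m1,p1,m2,p2):
    o1,d1=ray(m1,*p1);o2,d2=ray(m2,*p2)
    s=np.linalg.lstsq(np.c_[d1,-d2],o2-o1,rcond=None)[0]
    a,b=o1+s[0]*d1,o2+s[1]*d2; return (a+b)/2,np.linalg.norm(a-b)
def snap(n,f):
    m=optics.camera_model(n); im=np.array(optics.read_camera(n)); cv2.imwrite(f"pics/{f}.png",im); return m,im
E
python3 - <<'E'
from h import *
o=bot.get_obs();print(o["t"],o["eef_pos"],o["tool_rot"])
for n in ["scene","side"]:
    m,im=snap(n,n); print(n,np.round(m["cam_to_world"],3).tolist(),m["fx"])
a=cv2.imread("pics/scene.png");b=cv2.imread("pics/side.png")
E
```

```text
0.0 [6.74527571e-01 5.31454263e-06 3.02911257e-01] [-6.06565659e-04  7.07083569e-01  7.07129382e-01 -7.03953766e-04]
scene [[-0.668, -0.472, 0.575, 1.336], [0.744, -0.426, 0.515, 0.647], [0.002, 0.772, 0.636, 0.997], [0.0, 0.0, 0.0, 1.0]] 399.91589397135385
side [[-0.839, 0.409, -0.359, 0.129], [-0.544, -0.646, 0.536, 0.649], [-0.013, 0.645, 0.764, 1.131], [0.0, 0.0, 0.0, 1.0]] 486.64204321268886
```

View pics/scene.png

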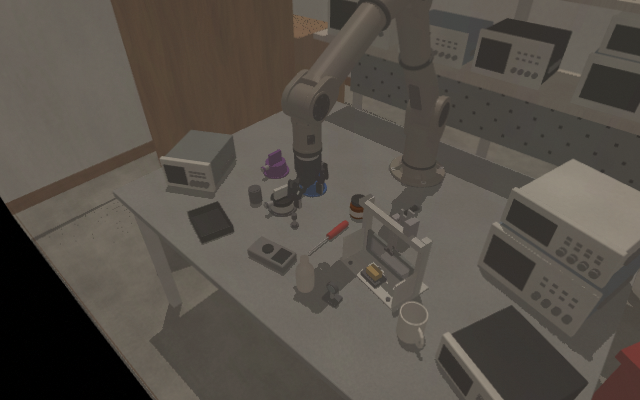

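View pics/side.png

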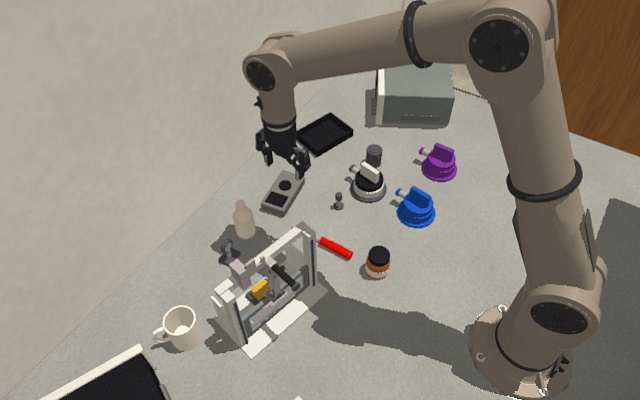

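The scene view (dark) shows the bay near (392,255), the selector near (285,197), the dump at (255,195) and the lens post at (295,215). The side view shows the selector at (370,180) with its snout to the upper left, the dump at (374,155), the lens post at (338,205) and the bay at (265,290). I'll enlarge both.

```bash
python3 - <<'E'
import cv2,numpy as np
a=cv2.imread("pics/scene.png");b=cv2.imread("pics/side.png")
g=(255*(a/255.)**0.5).astype(np.uint8)
cv2.imwrite("pics/sc.png",cv2.resize(g[150:310,235:445],(788,600),interpolation=cv2.INTER_CUBIC))
cv2.imwrite("pics/sd.png",cv2.resize(b[140:360,200:440],(655,600),interpolation=cv2.INTER_CUBIC))
E
```

```text
(no output)
```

View pics/sc.png

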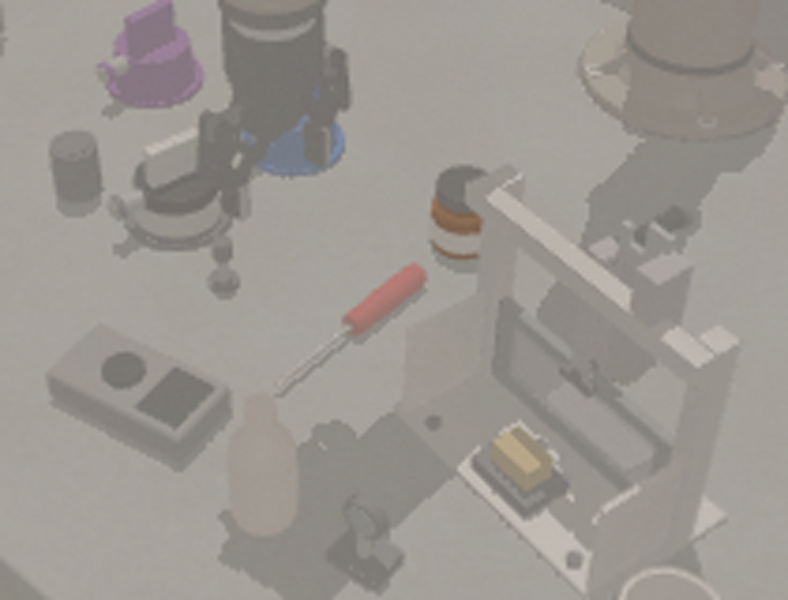

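View pics/sd.png

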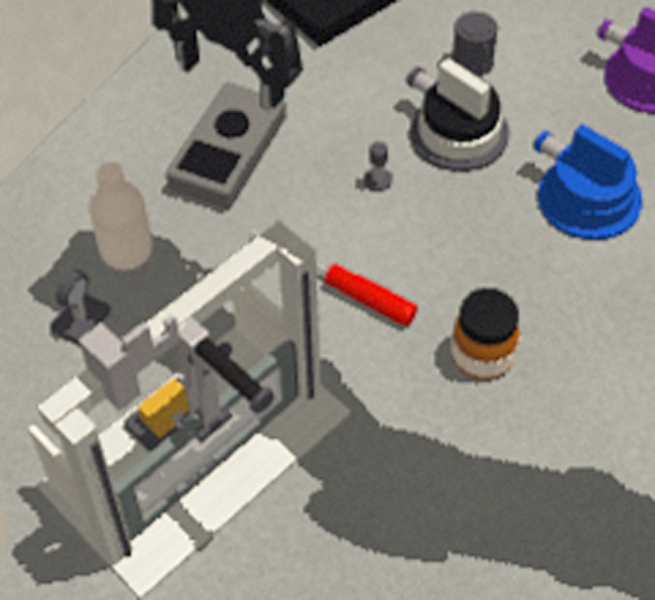

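The scene crop shows the dump at (75,150), the selector disc at (180,190) and the lens post at (222,265). In the side crop the bar-grip top runs (445,62)–(486,97), the snout mouth is at (414,75), the dump top at (475,27) and the lens head at (379,150). The rod runs (203,347)–(262,397), with the catch to the left of the bar.

```bash
cat >> h.py <<'E'
def side(u,v): return 200+u/2.729, 140+v/2.727
def scn(u,v): return 235+u/3.752, 150+v/3.75
E
python3 - <<'E'
from h import *
m=optics.camera_model("side");ms=optics.camera_model("scene")
P=lambda n,u,v,z:(print(n,np.round(onz(m,*side(u,v),z),4)),onz(m,*side(u,v),z))[1]
P("bar a",445,60,.097);P("bar b",488,99,.097)
P("disc l",421,112,.054);P("disc r",502,112,.054);P("muz",414,75,.044)
P("dump",475,27,.062);P("lens",379,150,.056)
a=P("rod far",203,347,.225);b=P("rod near",261,397,.225); print(np.linalg.norm(a-b))
P("scr a",330,275,.012);P("jar",489,305,.075)
P("sill l",141,590,.0);P("sill r",296,458,.0)
print("dump scene",onz(ms,*scn(75,142),.062),"disc",onz(ms,*scn(180,180),.054),"lens",onz(ms,*scn(222,240),.056))
im=cv2.imread("pics/side.png")
x0,y0,x1,y1=340,150,395,205
h=cv2.cvtColor(im,cv2.COLOR_BGR2HSV)[y0:y1,x0:x1]
mk=(h[...,2]<50).astype(np.uint8)
n,l,s,c=cv2.connectedComponentsWithStats(mk)
for i in range(1,n):
    if s[i,4]>30: print(s[i]+[x0,y0,0,0,0],c[i]+[x0,y0])
E
```

```text
bar a [ 0.5867 -0.263   0.097 ]
bar b [ 0.5196 -0.2371  0.097 ]
disc l [ 0.5884 -0.2178  0.054 ]
disc r [ 0.5136 -0.265   0.054 ]
muz [ 0.628  -0.2704  0.044 ]
dump [ 0.5994 -0.3583  0.062 ]
lens [ 0.5976 -0.1451  0.056 ]
rod far [0.5341 0.2318 0.225 ]
rod near [0.469  0.2442 0.225 ]
0.06631883855482228
scr a [ 0.5706 -0.0064  0.012 ]
jar [ 0.3992 -0.0214  0.075 ]
sill l [0.5319 0.3588 0.    ]
sill r [0.4884 0.1795 0.    ]
dump scene [ 0.60252158 -0.35796879  0.062     ] disc [ 0.56687357 -0.2408958   0.054     ] lens [ 0.60460711 -0.14362027  0.056     ]
[355 171  28  21 307] [367.247557   182.91856678]
```

Call:
drive_tool(
  deltas=[
    {"gripper":0,"offset":[-0.25,-0.118,0.03],"angular":[0,0,-0.95]},
    {"gripper":0,"offset":[-0.25,-0.118,0.03],"angular":[0,0,-0.95]},
    {"gripper":0,"offset":[-0.25,-0.118,0.03],"angular":[0,0,-0.95]},
    {"gripper":0,"offset":[-0.25,-0.118,0.03],"angular":[0,0,-0.95]},
    {"gripper":0,"offset":[-0.25,-0.118,0.03],"angular":[0,0,-0.95]},
  ],
)

```text
t: 0.6
eef_pos: [0.5676, -0.2263, 0.2764]
tool_rot: [-0.0, 0.398, 0.917, -0.0]
contact_force: [0.8, -0.2, 0.6]
gripper_width: 0.997
grasp_force: 0.0
```

Call:
drive_tool(
  deltas=[
    {"gripper":0,"offset":[0,0,0],"angular":[0,0,-0.6]},
    {"gripper":0,"offset":[0,0,0],"angular":[0,0,-0.6]},
    {"gripper":0,"offset":[0,0,0],"angular":[0,0,-0.6]},
    {"gripper":0,"offset":[0,0,0],"angular":[0,0,-0.6]},
    {"gripper":0,"offset":[0,0,0],"angular":[0,0,-0.6]},
  ],
)

```text
t: 1.1
eef_pos: [0.5687, -0.2248, 0.2766]
tool_rot: [-0.0, 0.177, 0.984, 0.0]
contact_force: [-0.3, -0.4, -0.6]
gripper_width: 1.0
grasp_force: 0.0
```

```bash
python3 - <<'E'
from h import *
o=bot.get_obs();print(o["t"],o["eef_pos"],o["tool_rot"],o["q"])
m,im=snap("wrist","w1"); print(np.round(m["cam_to_world"],3).tolist(),m["fx"])
E
```

```text
1.1 [ 0.56873949 -0.22477193  0.27661312] [-3.02764297e-04  1.77297993e-01  9.84157158e-01  1.35132138e-04] [ 0.40775458  0.40709776 -0.17437956  1.73174643  0.08092138  1.01037656
  1.41856517]
[[0.35, -0.901, -0.254, 0.504], [0.937, 0.338, 0.094, -0.2], [0.001, -0.271, 0.963, 0.346], [0.0, 0.0, 0.0, 1.0]] 319.64965117830195
```

View pics/w1.png

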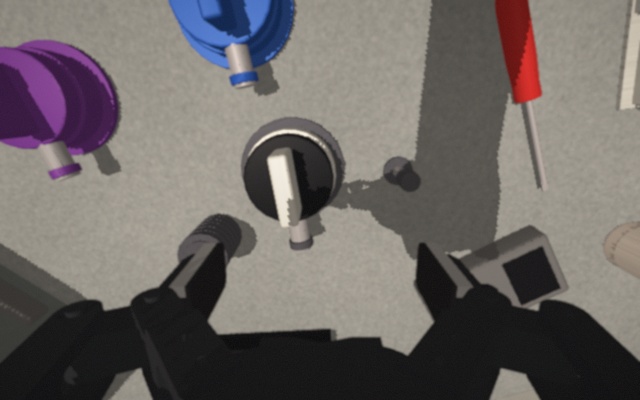

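The wrist view shows the bar grip running (279,150)–(289,223), the disc around (290,178), the snout mouth at (301,243), the lens head near (396,165) and the dump's visible top near (197,252), partly behind a finger.

```bash
python3 - <<'E'
from h import *
im=cv2.imread("pics/w1.png");m=optics.camera_model("wrist")
h=cv2.cvtColor(im,cv2.COLOR_BGR2HSV)
def comp(mk,name,z,mn=100):
    n,l,s,c=cv2.connectedComponentsWithStats(mk.astype(np.uint8))
    for i in range(1,n):
        if s[i,4]>mn and s[i,4]<9000:
            pts=np.argwhere(l==i)[:,::-1].astype(np.float32)
            (cx,cy),(w,hh),a=cv2.minAreaRect(pts); e,_=cv2.minEnclosingCircle(pts)
            print(name,s[i],c[i].round(1),(cx,cy),(w,hh),a,"P",onz(m,cx,cy,z).round(4))
v=h[...,2].copy(); box=np.zeros(v.shape,bool); box[100:260,225:350]=1
comp((v>170)&box,"bright",.097); comp((v<45)&box,"dark disc",.054)
for n,p,z in [("bar a",(280,150),.097),("bar b",(289,223),.097),("muz",(301,243),.044),("lens",(396,164),.056),("disc l",(244,178),.054),("disc r",(337,178),.054),("disc t",(290,131),.054),("disc b",(290,221),.054)]:
    print(n,onz(m,*p,z).round(4))
E
```

```text
bright [251 129  67  23 255] [283.1 135.2] (282.729736328125, 137.37838745117188) (16.439899444580078, 67.07479095458984) 80.53767395019531 P [ 0.519  -0.2366  0.097 ]
bright [ 268  155   25   73 1084] [280.6 186.7] (282.3043212890625, 190.96815490722656) (72.55154418945312, 18.057422637939453) 79.26110076904297 P [ 0.5586 -0.2533  0.097 ]
bright [292 224  11  17 133] [296.9 233. ] (296.6499938964844, 232.54998779296875) (15.980613708496094, 9.050968170166016) 81.8698959350586 P [ 0.5963 -0.2558  0.097 ]
dark disc [ 276  135   57   84 1855] [312.3 180.3] (309.1518249511719, 171.05191040039062) (85.94993591308594, 43.26987838745117) 72.84757995605469 P [ 0.5589 -0.2318  0.054 ]
dark disc [246 183  31  36 571] [263.1 198.9] (261.2731628417969, 200.44146728515625) (40.50896072387695, 23.397417068481445) 77.90524291992188 P [ 0.5696 -0.2849  0.054 ]
bar a [ 0.5273 -0.2424  0.097 ]
bar b [ 0.5861 -0.2586  0.097 ]
muz [ 0.6283 -0.2678  0.044 ]
lens [ 0.5804 -0.1544  0.056 ]
disc l [ 0.5438 -0.2912  0.054 ]
disc r [ 0.5743 -0.2097  0.054 ]
disc t [ 0.5186 -0.2347  0.054 ]
disc b [ 0.5987 -0.2671  0.054 ]
```

Call:
drive_tool(
  deltas=[
    {"gripper":0,"offset":[0.001,-0.027,0.02],"angular":[0,0,-0.1]},
    {"gripper":0,"offset":[0.001,-0.027,0.06],"angular":[0,0,-0.1]},
    {"gripper":0,"offset":[0.001,-0.027,0.1],"angular":[0,0,-0.1]},
    {"gripper":0,"offset":[0.001,-0.027,0.14],"angular":[0,0,-0.1]},
    {"gripper":0,"offset":[0.001,-0.027,0.14],"angular":[0,0,-0.1]},
  ],
)

```text
t: 1.65
eef_pos: [0.5553, -0.2483, 0.1317]
tool_rot: [-0.005, 0.138, 0.99, 0.001]
contact_force: [-0.9, 1.3, -1.0]
gripper_width: 1.003
grasp_force: 0.0
```

Call:
drive_tool(
  deltas=[
    {"gripper":255,"offset":[0,0,0],"angular":[0,0,0]},
    {"gripper":255,"offset":[0,0,0],"angular":[0,0,0]},
    {"gripper":255,"offset":[0,0,0],"angular":[0,0,0]},
    {"gripper":255,"offset":[0,0,0],"angular":[0,0,0]},
    {"gripper":255,"offset":[0,0,0],"angular":[0,0,0]},
  ],
  grip_force=40,
)

```text
t: 2.15
eef_pos: [0.5581, -0.2535, 0.1389]
tool_rot: [0.001, 0.138, 0.99, -0.002]
contact_force: [-2.5, 0.8, 5.9]
gripper_width: 0.183
grasp_force: 40.9
```

Call:
drive_tool(
  deltas=[
    {"gripper":255,"offset":[0,0,0],"angular":[0,0,0.12]},
    {"gripper":255,"offset":[0,0,0],"angular":[0,0,0.27]},
    {"gripper":255,"offset":[0,0,0],"angular":[0,0,0.42]},
    {"gripper":255,"offset":[0,0,0],"angular":[0,0,0.57]},
    {"gripper":255,"offset":[0,0,0],"angular":[0,0,0.72]},
  ],
)

```text
t: 2.65
eef_pos: [0.5588, -0.2525, 0.1389]
tool_rot: [0.002, 0.411, 0.912, -0.001]
contact_force: [-1.7, -4.8, 5.3]
gripper_width: 0.181
grasp_force: 41.0
```

Call:
drive_tool(
  deltas=[
    {"gripper":255,"offset":[0,0,0],"angular":[0,0,0.15]},
    {"gripper":255,"offset":[0,0,0],"angular":[0,0,0.3]},
    {"gripper":255,"offset":[0,0,0],"angular":[0,0,0.445]},
    {"gripper":255,"offset":[0,0,0],"angular":[0,0,0.445]},
    {"gripper":255,"offset":[0,0,0],"angular":[0,0,0.445]},
  ],
)

```text
t: 3.15
eef_pos: [0.5594, -0.252, 0.1389]
tool_rot: [0.002, 0.561, 0.828, -0.0]
contact_force: [-0.5, -5.2, 4.8]
gripper_width: 0.181
grasp_force: 41.1
```

Call:
drive_tool(
  deltas=[
    {"gripper":80,"offset":[0,0,0],"angular":[0,0,0]},
    {"gripper":80,"offset":[0,0,0],"angular":[0,0,0]},
    {"gripper":80,"offset":[0,0,0],"angular":[0,0,0]},
  ],
)

```text
t: 3.45
eef_pos: [0.5586, -0.2491, 0.1369]
tool_rot: [-0.0, 0.56, 0.828, 0.0]
contact_force: [0.3, -0.8, 0.4]
gripper_width: 0.672
grasp_force: 0.0
```

Call:
drive_tool(
  deltas=[
    {"gripper":80,"offset":[0,0,-0.03],"angular":[0,0,0]},
    {"gripper":80,"offset":[0,0,-0.08],"angular":[0,0,0]},
    {"gripper":80,"offset":[0,0,-0.13],"angular":[0,0,0]},
    {"gripper":80,"offset":[0,0,-0.18],"angular":[0,0,0]},
    {"gripper":80,"offset":[0,0,-0.2],"angular":[0,0,0]},
  ],
)

```text
t: 3.95
eef_pos: [0.5601, -0.25, 0.3425]
tool_rot: [0.004, 0.56, 0.828, 0.001]
contact_force: [0.5, 0.4, -0.6]
gripper_width: 0.686
grasp_force: 0.0
```

```bash
python3 - <<'E'
from h import *
o=bot.get_obs();print(o["t"],o["eef_pos"],o["tool_rot"],o["q"])
m,im=snap("wrist","w2"); m2,im2=snap("side","s2")
cv2.imwrite("pics/c2.png",np.hstack([im,cv2.resize(im2[130:370,170:410],(400,400),interpolation=cv2.INTER_CUBIC)[:, :]])[:, 240:])
np.save("w2.npy",m["cam_to_world"])
E
```

```text
3.95 [ 0.56007196 -0.25004539  0.34253366] [0.00360162 0.56030422 0.82827817 0.00122063] [ 0.24389639  0.33890952  0.09643097  1.67558561 -0.03611228  1.12121758
  0.7316082 ]
```

View pics/c2.png

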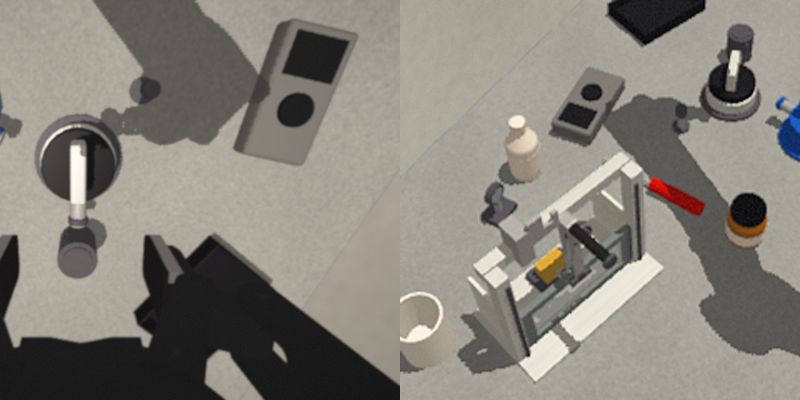

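The wrist view shows bar grip, snout and dump in one line (x≈77, y 140–270), so the selector is aimed. The side view shows the rod running about (570,225)–(610,260), with nothing else disturbed. Next is the bay.

Call:
drive_tool(
  deltas=[
    {"gripper":0,"offset":[0.045,0.01,-0.015],"angular":[0,0,-0.15]},
    {"gripper":0,"offset":[0.09,0.02,-0.03],"angular":[0,0,-0.3]},
    {"gripper":0,"offset":[0.14,0.035,-0.04],"angular":[0,0,-0.45]},
    {"gripper":0,"offset":[0.19,0.048,-0.05],"angular":[0,0,-0.6]},
    {"gripper":0,"offset":[0.235,0.06,-0.06],"angular":[0,0,-0.62]},
  ],
)

```text
t: 4.55
eef_pos: [0.5261, -0.0105, 0.3951]
tool_rot: [-0.001, 0.342, 0.94, -0.0]
contact_force: [0.7, 0.3, -0.1]
gripper_width: 1.004
grasp_force: 0.0
```

Call:
drive_tool(
  deltas=[
    {"gripper":0,"offset":[0.036,0.033,0],"angular":[0,0,-0.15]},
    {"gripper":0,"offset":[0.073,0.066,0],"angular":[0,0,-0.3]},
    {"gripper":0,"offset":[0.11,0.1,0],"angular":[0,0,-0.45]},
    {"gripper":0,"offset":[0.146,0.134,0],"angular":[0,0,-0.6]},
    {"gripper":0,"offset":[0.182,0.167,0],"angular":[0,0,-0.62]},
  ],
)

```text
t: 5.05
eef_pos: [0.4953, 0.2344, 0.3948]
tool_rot: [-0.001, 0.106, 0.994, -0.0]
contact_force: [0.1, 0.0, -0.0]
gripper_width: 0.996
grasp_force: 0.0
```

Call:
drive_tool(
  deltas=[
    {"gripper":0,"offset":[0,0,0],"angular":[0,0,0]},
    {"gripper":0,"offset":[0,0,0],"angular":[0,0,0]},
  ],
)

```text
t: 5.25
eef_pos: [0.4955, 0.2336, 0.3946]
tool_rot: [-0.001, 0.106, 0.994, -0.001]
contact_force: [-0.1, -0.3, 0.7]
gripper_width: 1.002
grasp_force: 0.0
```

```bash
python3 - <<'E'
from h import *
o=bot.get_obs();print(o["t"],o["eef_pos"],o["tool_rot"],o["q"])
m,im=snap("wrist","w3"); print(np.round(m["cam_to_world"],3).tolist())
E
```

```text
5.25 [0.49548785 0.23355747 0.39460539] [-1.28225536e-03  1.06130675e-01  9.94351150e-01 -6.53428874e-04] [-0.27621725  0.21345704 -0.32759968  1.72689846  0.07205142  1.21592847
  0.73598383]
[[0.213, -0.941, -0.263, 0.428], [0.977, 0.205, 0.058, 0.249], [-0.001, -0.269, 0.963, 0.464], [0.0, 0.0, 0.0, 1.0]]
```

View pics/w3.png

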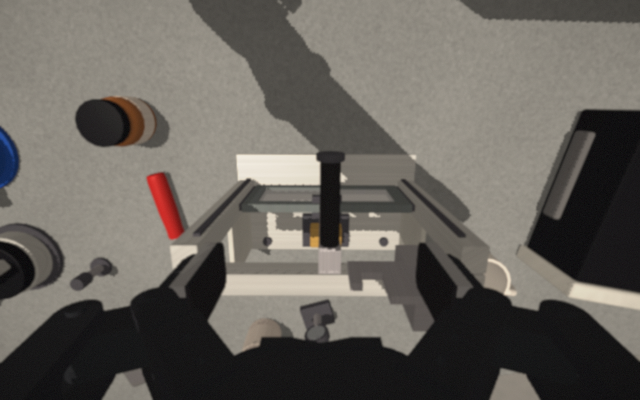

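The wrist view shows the rod running straight up the picture, from the near end cap (331,157) to the bar (330,247), with the bay frame square to the picture. The catch is on the right at about (390,270).

```bash
python3 - <<'E'
from h import *
m=optics.camera_model("wrist");o=bot.get_obs();t=np.array(o["eef_pos"])
from scipy.spatial.transform import Rotation as R
w,x,y,z=o["tool_rot"];Rm=R.from_quat([x,y,z,w]).as_matrix()
a=onz(m,331,160,.228);b=onz(m,329.7,246,.228)
print(a,b,np.linalg.norm(a-b),"ang",np.degrees(np.arctan2(*(b-a)[[1,0]])),"tool y ang",np.degrees(np.arctan2(Rm[1,1],Rm[0,1])))
p,q=onz(m,245,187,.1),onz(m,412,187,.1);print("guard edge ang",np.degrees(np.arctan2(*(q-p)[[1,0]])))
g=(a+b)/2; g[2]=.225+.054
print(g,"tool delta",Rm.T@(g-t))
E
```

```text
[0.47132157 0.24561873 0.228     ] [0.5395456  0.23010558 0.228     ] 0.0699655348310183 ang -12.810410681961866 tool y ang 77.63536941342808
guard edge ang 77.55965555773021
[0.50543359 0.23786215 0.279     ] tool delta [-0.00795996  0.00805238  0.11577803]
```

Call:
drive_tool(
  deltas=[
    {"gripper":0,"offset":[0.001,0.008,0.03],"angular":[0,0,0]},
    {"gripper":0,"offset":[0.001,0.008,0.06],"angular":[0,0,0]},
    {"gripper":0,"offset":[0.001,0.008,0.09],"angular":[0,0,0]},
    {"gripper":0,"offset":[0.001,0.008,0.111],"angular":[0,0,0]},
    {"gripper":0,"offset":[0.001,0.008,0.111],"angular":[0,0,0]},
  ],
)

```text
t: 5.8
eef_pos: [0.4962, 0.2374, 0.2818]
tool_rot: [-0.003, 0.109, 0.994, -0.002]
contact_force: [-0.1, -1.2, -0.4]
gripper_width: 1.0
grasp_force: 0.0
```

Call:
drive_tool(
  deltas=[
    {"gripper":255,"offset":[0,0,0],"angular":[0,0,0]},
    {"gripper":255,"offset":[0,0,0],"angular":[0,0,0]},
    {"gripper":255,"offset":[0,0,0],"angular":[0,0,0]},
    {"gripper":255,"offset":[0,0,0],"angular":[0,0,0]},
    {"gripper":255,"offset":[0,0,0],"angular":[0,0,0]},
  ],
  grip_force=60,
)

```text
t: 6.3
eef_pos: [0.4974, 0.2407, 0.286]
tool_rot: [0.001, 0.108, 0.994, 0.0]
contact_force: [-0.5, -0.1, 7.9]
gripper_width: 0.165
grasp_force: 58.1
```

Call:
drive_tool(
  deltas=[
    {"gripper":255,"offset":[0,0,-0.01],"angular":[0,0,0]},
    {"gripper":255,"offset":[0,0,-0.03],"angular":[0,0,0]},
    {"gripper":255,"offset":[0,0,-0.05],"angular":[0,0,0]},
    {"gripper":255,"offset":[0,0,-0.07],"angular":[0,0,0]},
    {"gripper":255,"offset":[0,0,-0.085],"angular":[0,0,0]},
  ],
)

```text
t: 6.8
eef_pos: [0.4973, 0.24, 0.3709]
tool_rot: [0.0, 0.108, 0.994, -0.0]
contact_force: [3.3, 0.2, -7.6]
gripper_width: 0.164
grasp_force: 58.8
```

Call:
drive_tool(
  deltas=[
    {"gripper":255,"offset":[0,0,-0.01],"angular":[0,0,0]},
    {"gripper":255,"offset":[0,0,-0.018],"angular":[0,0,0]},
    {"gripper":255,"offset":[0,0,-0.018],"angular":[0,0,0]},
    {"gripper":255,"offset":[0,0,-0.018],"angular":[0,0,0]},
  ],
)

```text
t: 7.2
eef_pos: [0.4973, 0.2405, 0.3881]
tool_rot: [0.0, 0.108, 0.994, 0.0]
contact_force: [3.1, -1.5, -5.0]
gripper_width: 0.163
grasp_force: 59.2
```

```bash
python3 - <<'E'
from h import *
o=bot.get_obs();print(o["t"],o["eef_pos"],o["contact_force"],o["gripper_width"])
m2,im2=snap("side","s3");m,im=snap("wrist","w4")
cv2.imwrite("pics/c3.png",np.hstack([cv2.resize(im2[180:340,190:350],(400,400),interpolation=cv2.INTER_CUBIC),im[:, 140:540]]))
E
```

```text
7.2 [0.49734405 0.24050958 0.38807943] [ 3.11583682 -1.46382448 -4.98900907] 0.16257082089690833
```

View pics/c3.png

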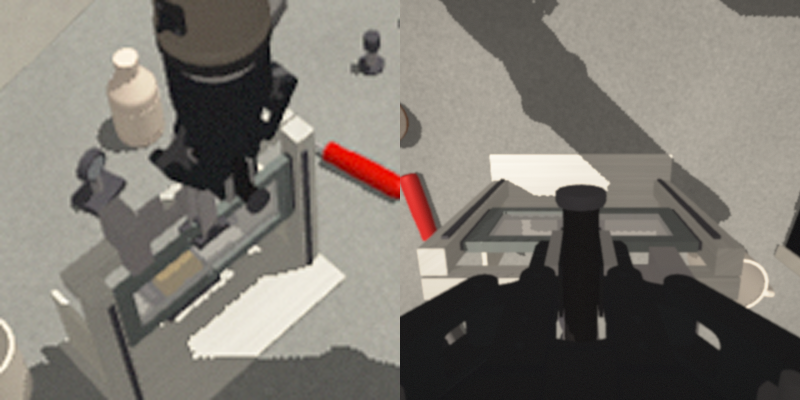

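The side view shows the guard raised in its rails with the bar upright, and the wrist view shows the rod held squarely between the pads (cap at (580,195)). I'll swing along the arc now.

Call:
drive_tool(
  deltas=[
    {"gripper":255,"offset":[0,0.01,0],"angular":[0,0,0]},
    {"gripper":255,"offset":[0,0.022,0.001],"angular":[0,0,0]},
    {"gripper":255,"offset":[0,0.033,0.003],"angular":[0,0,0]},
    {"gripper":255,"offset":[0,0.044,0.006],"angular":[0,0,0]},
    {"gripper":255,"offset":[0,0.044,0.006],"angular":[0,0,0]},
  ],
)

```text
t: 7.8
eef_pos: [0.507, 0.2843, 0.3808]
tool_rot: [-0.001, 0.107, 0.994, -0.001]
contact_force: [2.2, -5.6, -4.0]
gripper_width: 0.158
grasp_force: 58.8
```

Call:
drive_tool(
  deltas=[
    {"gripper":255,"offset":[0,0,0],"angular":[0,0,0]},
    {"gripper":255,"offset":[0,0,0],"angular":[0,0,0]},
  ],
)

```text
t: 8.0
eef_pos: [0.5069, 0.2835, 0.3812]
tool_rot: [-0.001, 0.108, 0.994, -0.001]
contact_force: [2.7, -5.3, -5.5]
gripper_width: 0.159
grasp_force: 58.7
```

Call:
drive_tool(
  deltas=[
    {"gripper":255,"offset":[0,0,0.006],"angular":[0,0,0]},
    {"gripper":255,"offset":[0,0,0.012],"angular":[0,0,0]},
    {"gripper":255,"offset":[0,0,0.018],"angular":[0,0,0]},
    {"gripper":255,"offset":[0,0,0.022],"angular":[0,0,0]},
    {"gripper":255,"offset":[0,0,0.022],"angular":[0,0,0]},
  ],
)

```text
t: 8.5
eef_pos: [0.5068, 0.2836, 0.3604]
tool_rot: [0.0, 0.108, 0.994, -0.0]
contact_force: [1.2, -4.6, -1.1]
gripper_width: 0.156
grasp_force: 59.5
```

```bash
python3 - <<'E'
from h import *
o=bot.get_obs();print(o["t"],o["eef_pos"],o["contact_force"],o["gripper_width"])
m2,im2=snap("side","s4");m,im=snap("scene","sc4")
g=(255*(im/255.)**.5).astype(np.uint8)
cv2.imwrite("pics/c4.png",np.hstack([cv2.resize(im2[180:340,190:350],(400,400),interpolation=cv2.INTER_CUBIC),cv2.resize(g[160:310,320:470],(400,400),interpolation=cv2.INTER_CUBIC)]))
E
```

```text
8.5 [0.50680697 0.28362183 0.36035751] [ 1.21042943 -4.64674699 -1.08144955] 0.15599909840369408
```

View pics/c4.png

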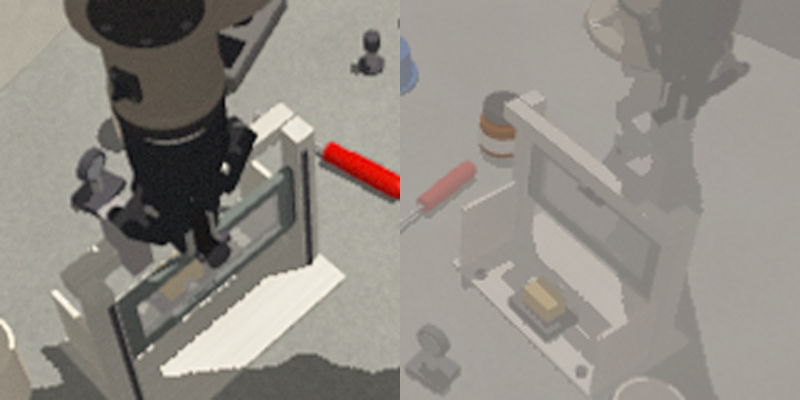

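The side view shows the bar swung to the catch side with the rod at about (210,250). The scene view is too occluded to show the pin. By height there are about 2–3 mm left to the seat, so I'll lower a little more and watch the force.

Call:
drive_tool(
  deltas=[
    {"gripper":255,"offset":[0,0,0.002],"angular":[0,0,0]},
    {"gripper":255,"offset":[0,0,0.004],"angular":[0,0,0]},
    {"gripper":255,"offset":[0,0,0.004],"angular":[0,0,0]},
  ],
)

```text
t: 8.9
eef_pos: [0.5069, 0.2844, 0.3597]
tool_rot: [0.001, 0.108, 0.994, 0.001]
contact_force: [-3.2, -7.4, 16.1]
gripper_width: 0.162
grasp_force: 61.0
```

Resistance begins where the seat should be: TCP dropped 28 mm, of which 8 mm is the arc, so the guard is at about 81 mm. I'll release and back off upwards.

Call:
drive_tool(
  deltas=[
    {"gripper":255,"offset":[0,0,-0.002],"angular":[0,0,0]},
    {"gripper":110,"offset":[0,0,-0.002],"angular":[0,0,0]},
    {"gripper":110,"offset":[0,0,-0.002],"angular":[0,0,0]},
    {"gripper":110,"offset":[0,0,-0.002],"angular":[0,0,0]},
    {"gripper":110,"offset":[0,0,-0.002],"angular":[0,0,0]},
  ],
)

```text
t: 9.4
eef_pos: [0.5064, 0.2842, 0.358]
tool_rot: [-0.0, 0.107, 0.994, 0.0]
contact_force: [0.2, -0.4, -0.2]
gripper_width: 0.565
grasp_force: 0.0
```

Call:
drive_tool(
  deltas=[
    {"gripper":110,"offset":[0,0,-0.02],"angular":[0,0,0]},
    {"gripper":110,"offset":[0,0,-0.05],"angular":[0,0,0]},
    {"gripper":110,"offset":[0.03,0,-0.09],"angular":[0,0,0]},
    {"gripper":110,"offset":[0.04,-0.03,-0.12],"angular":[0,0,0]},
    {"gripper":110,"offset":[0.04,-0.06,-0.12],"angular":[0,0,0]},
  ],
)

```text
t: 9.9
eef_pos: [0.4538, 0.2358, 0.483]
tool_rot: [0.003, 0.105, 0.994, 0.003]
contact_force: [1.0, -0.3, -0.1]
gripper_width: 0.568
grasp_force: 0.0
```

```bash
python3 - <<'E'
from h import *
o=bot.get_obs();print(o["t"],o["eef_pos"],o["contact_force"])
m,im=snap("wrist","w5");m2,im2=snap("side","s5")
cv2.imwrite("pics/c5.png",np.hstack([cv2.resize(im2[140:340,190:390],(400,400),interpolation=cv2.INTER_CUBIC),im[:,180:580]]))
E
```

```text
9.9 [0.45375639 0.2358094  0.4829789 ] [ 1.00010017 -0.27184421 -0.14502631]
```

View pics/c5.png

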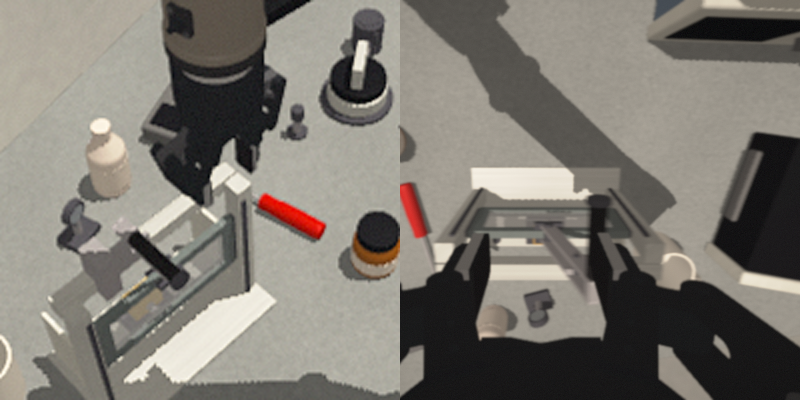

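The guard hangs by itself with the bar tilted into the catch (side view: rod at (130,235)–(183,282), guard still up), and the bar grip still points at the dump. The gripper is clear, so I'm handing in.

Call:
drive_tool(
  deltas=[
    {"gripper":110,"offset":[0,0,0],"angular":[0,0,0]},
    {"gripper":110,"offset":[0,0,0],"angular":[0,0,0]},
    {"gripper":110,"offset":[0,0,0],"angular":[0,0,0]},
  ],
)

```text
t: 10.3
eef_pos: [0.4547, 0.2344, 0.4775]
tool_rot: [-0.001, 0.107, 0.994, -0.0]
contact_force: [0.0, 0.3, -0.1]
gripper_width: 0.568
grasp_force: 0.0
```

```bash
python3 -c "
from station import bot
print(bot.hand_in())"
```

```text
the job is handed in; nothing more can be done
None
```

I handed the job in at about 10 s: the selector points at the beam dump, the guard hangs by its pin in the catch notch, and the arm is clear; the hand-in returned no verdict, so this rests on the last pictures and the force readings.

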